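Push a plaster test block through a spring flap

ROBOT

A 6-joint arm with a two-finger parallel gripper is mounted at the origin on a cart in front of the work surface, level with it; the furniture and walls round the work are solid. World frame = base frame: x ahead of the robot, y to its left, z up, the work surface at z = 0. Lengths are in m, angles in rad, forces in N, time in s.
With the tool pointing down it reaches from about 0.325 to 0.9 m from the base axis. Payload 6.1 kg.
Tool frame: the origin (TCP) lies at the very end of the fingers, on their centre line; the grasp point (between the pads) lies 19 mm behind it (bot.tcp_to_grasp is the distance from the TCP to the grasp point, in m); z points along the fingers, y is the line along which they close (so a half turn about z gives the same grasp; the last joint's range is limited). The gripper opens to 85 mm and grips with 20 to 120 N. Pads are 22 mm wide; open, the fingers measure 114 mm over their backs; the gripper's body (76 mm by 85 mm) begins 54 mm behind the grasp point. The pads swing forward as they close: fully open they stand 13 mm farther back than shut.
Start: joints at [-1.286, 0.22, 1.526, -0, 1.395, -0.126], TCP at [0.25, -0.573, 0.202] pointing down, gripper open.
Joint ranges: [-2.98, 2.98], [-0.91, 2.08], [0.09, 2.57], [-1.24, 4.39], [0.2, 2.65], [-2.68, 2.68]. Speed limits (rad/s): [2.57, 2.57, 3.01, 3.14, 3.14, 3.14].

INTERFACE

Orientations are given as a rotation vector (axis times angle).
In Python, from cell import bot gives the robot as it stands.
- The arm moves only by the tool send_path, called as name(argument=value, ...) on one line, values as JSON. Schema: {"type":"object","properties":{"moves":{"type":"string"},"only":{"type":"string"},"quiet":{"type":"boolean"},"lines":{"type":"string"}},"required":["moves"],"additionalProperties":false}. moves is a string of 1 to 8 rows, one to a line, with the numbers parted by spaces; each row has 7 numbers: a rotation vector rx, ry, rz in rad, then dx, dy, dz in m, then the finger opening in m; each row is the pose to reach, as a shift and turn from the pose commanded when the call began, along the tool's axes at that moment; what a row does not reach only later rows make up. A row lasts 1/10 s, in which the tool goes at most 0.05 m and 0.15 rad, less where a joint would pass 70% of its speed; a pose out of reach is approached as far as the arm can. The fingers move at their own pace and stop on an object; the grip force is fixed at half the most. Time passes only in rows, so rows that do not move let the fingers close. The tool returns the time, the measured TCP pose, the force, the opening and the grip force at its end. only (a regular expression) keeps the lines of the reply that match it, lines (a string "A,B") keeps lines A to B, and quiet returns only ok. Input that does not fit is refused with a message, and nothing moves.
- bot.read_state(): the state, without advancing time (a new reading comes with each control period).
- bot.grab_frame(name): name is "side" or "top"; returns the picture (480x640x3 uint8, red, green, blue); there is no depth.
- bot.camera_info(name): a dict with "fx", "fy", "cx", "cy" (pixels), "R" (3x3) and "t" (3): a world point X has camera coordinates R X + t. Camera axes: x right, y down, z forward; pixel columns grow to the right and rows downward; lengths in m; the calibration is good to about 2 mm. A picture is of the moment at which its call begins. camera_info takes no time and is no camera call.
- bot.job_done(): hands the job in; it is judged then, once.
The state is a dict: "time": time; "joint_positions": joint angles; "dq": joint speeds; "joint_efforts": joint torques, N m; "tcp_pos": TCP position; "orientation": TCP orientation; "ft_force": force on the tool from outside, world axes, zero at the start; "moment": the same for the moment, N m; "finger_gap": finger opening in m; "grasp_force": force on a finger pad.
Only numpy, scipy, OpenCV 4.12 (cv2) and the standard library are available. Lean on these libraries where they do the work, as an engineer would, in place of code of your own. Each camera call takes 0.05 s, during which the arm holds its last target. There are 200 camera calls.

TASK

Send the plaster test block into the grey catch bin: with one finger push the orange spring flap open and keep it open, while the other finger pushes the block along the deck and over the sill, so that it drops inside without the flap ever touching the fresh cast. Hold the flap open until the block has dropped, then take the hand away so that the flap shuts by itself. Only push: do not pinch or lift the block, be gentle with both block and flap, and do not disturb the cup, the rubber bulb, the small bowl or the white rings.

Things in the scene. Friction and masses are not known exactly. Their poses are not given: they have to be found in the camera images.
- catch_bin: Grey catch bin, fixed to the bench, loading deck in front. Origin on the bench under the middle of the sill (its mouth); x points into the bin (pushing direction), y left as seen when pushing, z up. Inside: x 0 to 170 mm, y -75 to +75, floor at z = 6, side and back walls 8 thick with tops at z = 93. Open above, no lintel; only a clear cover (z = 93 to 97) roofs x = 126 to 176 mm.
- sill (a point): Middle of the sill on the deck's top, z = 45 mm over the bench, 39 mm above the bin floor. The solid flat deck reaches from here 140 mm back towards -x, y -83 to +83 mm; its edge here drops sheer to the bin floor.
- lane (a point): On the deck (z = 45 mm), centre of the block's lane, at bin x = -70, y = -35 mm. Two low guide strips along bin x, 8 mm high, 6 mm wide, centred 34 mm to either side of it (bin y = -69 and -1), leave 62 mm between them.
- plaster_block: Cast plaster test block, off-white, 58 x 54 x 22 mm (its x, y, z), about 0.12 kg, loose on the deck between the guide strips, 58 mm side roughly along the bin's x. Origin at the centre of its underside.
- flap (a joint): Orange upright flap, 140 mm wide, 43 high (z = 48 to 91 mm over the bench), 4 thick, shutting the mouth just behind the sill. Upright hinge at its left end. 0 = shut; grows as its right end swings into the bin, to 1.45 rad; cannot open outward. A spring shuts it with 0.048 N m at 0, 0.135 N m at 1.45 rad: a finger 40 mm from the hinge opens it with about 1.2 N.
- flap_hinge (a point): On the flap's hinge axis, at bin x = 4, y = +73, z = 69.5 mm (mid-height of the flap).
- flap_edge (a point): Middle of the flap's free edge, 143 mm from the hinge axis; moves with the flap. The flap sweeps well above a block lying on the bin floor.
- pour_cup: Small steel pouring cup, 49 x 61 x 32 mm, on the bench beside the bin; leave alone. Origin under its centre.
- rubber_bulb: Orange rubber bulb, 28 mm wide, 27 mm high, on the bench beside the bin; leave alone. Origin under its centre.
- chip_bowl: Small grey bowl heaped with red and blue chips, 83 mm wide, 66 mm high, on the bench to the left of the bin; leave alone. Origin under its centre.
- cap_white: Two white plastic rings stuck together, 67 mm wide, 54 mm high, on the bench to the left of the bin; leave alone. Origin under its centre.

How it is judged:
On the way, in this order (a step that is already met when the one before it is completed fails the run):
1. a finger has pushed the flap well open while the block is still mostly on the deck (value of joint flap above 0.35 rad and contact force between the fingers and flap above 0.1 N and x of plaster_block in the frame of catch_bin below -0.005 m), for 0.05 s.
2. the block has dropped into the bin while a finger still holds the flap open (x of plaster_block in the frame of catch_bin between 0.01 and 0.165 m and y of plaster_block in the frame of catch_bin between -0.075 and 0.075 m and z of plaster_block in the frame of catch_bin below 0.04 m and value of joint flap above 0.5 rad and contact force between the fingers and flap above 0.1 N), for 0.1 s.
At the end, for the whole second after the job is handed in: The block lies at rest inside the bin, below the sill; the flap has swung shut (within 0.06 rad); the cup, bulb, bowl and rings stand within 20 mm of where they were (x of plaster_block in the frame of catch_bin between 0.01 and 0.165 m and y of plaster_block in the frame of catch_bin between -0.075 and 0.075 m and z of plaster_block in the frame of catch_bin below 0.04 m and value of joint flap below 0.06 rad and linear speed of plaster_block below 0.02 m/s and distance of each of pour_cup, rubber_bulb, chip_bowl, cap_white from where it was at the start of the episode below 0.02 m); the robot touches nothing.
It fails at once if the flap touches the block (over 0.3 N) (contact force between plaster_block and flap above 0.3 N).
It fails at once if the block is lifted more than 8 mm off the deck (z of plaster_block in the frame of catch_bin above 0.053 m).
It fails at once if the block leaves the deck other than into the bin (x of plaster_block in the frame of catch_bin below -0.15 m or y of plaster_block in the frame of catch_bin below -0.1 m or y of plaster_block in the frame of catch_bin above 0.1 m).
It fails at once if the block or the flap is pressed with over 20 N (contact force between the fingers and plaster_block above 20 N or contact force between the fingers and flap above 20 N).
It fails at once if the cup, bulb, bowl or rings is knocked over or shoved away (over 30 mm) (distance of any of pour_cup, rubber_bulb, chip_bowl, cap_white from where it was at the start of the episode above 0.03 m).
It also fails if it takes over 32 s, if anything falls off the work surface, if the arm or the gripper's body presses on something with over 40 N, if the wrist force passes 120 N, or if a joint passes its speed limit or range.

## Working session

There is one attempt and no reset: what is moved stays moved. The work goes in short steps, Python scripts to look and compute and a tool call to move; the robot and the scene stay as the last step left them, time stands still between calls to the robot, and variables do not carry over. Pictures are saved under pics/ and viewed, at most 10 in all, crops included, and the job is handed in when it is done.

```bash
ls; mkdir -p pics; python3 - <<'E'
from cell import bot
import cv2
for n in("side","top"):
    f=bot.grab_frame(n); cv2.imwrite(f"pics/{n}0.png",f[:,:,::-1]); c=bot.camera_info(n); print(n,c)
print(bot.read_state())
E
```

```text
cell.py
pics
side {'fx': 503.9290205165398, 'fy': 503.9290205165398, 'cx': 321.9328358674208, 'cy': 236.7232516995425, 'R': array([[-0.92884252, -0.36973617, -0.02338226],
       [-0.12539884,  0.37315801, -0.91925417],
       [ 0.34860679, -0.85091026, -0.39296952]]), 't': array([0.60116317, 0.09228415, 0.79813518])}
top {'fx': 439.9039844214504, 'fy': 439.9039844214504, 'cx': 325.2744649966748, 'cy': 241.33728350477304, 'R': array([[-0.00851932, -0.99980334, -0.01790802],
       [-0.99495723,  0.01026512, -0.09977345],
       [ 0.09993765,  0.01696772, -0.99484901]]), 't': array([0.15439262, 0.59271606, 0.8499656 ])}
{'time': 0.1, 'joint_positions': array([-1.28610923e+00,  2.21186543e-01,  1.52752844e+00,  1.74221882e-05,
        1.39470153e+00, -1.26115276e-01]), 'dq': array([ 0.00159292,  0.00053292, -0.00040426, -0.00135135,  0.00238133,
       -0.00100989]), 'joint_efforts': array([ 1.22598562e-03, -4.98245323e+01, -3.90544474e+01, -2.03916302e-04,
        5.71596553e-03,  3.18864593e-06]), 'tcp_pos': array([ 0.24941034, -0.57240929,  0.20126756]), 'orientation': array([-3.07377371e+00, -6.40383189e-01,  1.99939500e-04]), 'ft_force': array([ 0.81643056, -0.3996626 , -0.50558437]), 'moment': array([ 0.03323773, -0.00626754,  0.00871702]), 'grasp_force': 0.0, 'finger_gap': 0.0854758619270855}
```

View pics/side0.png

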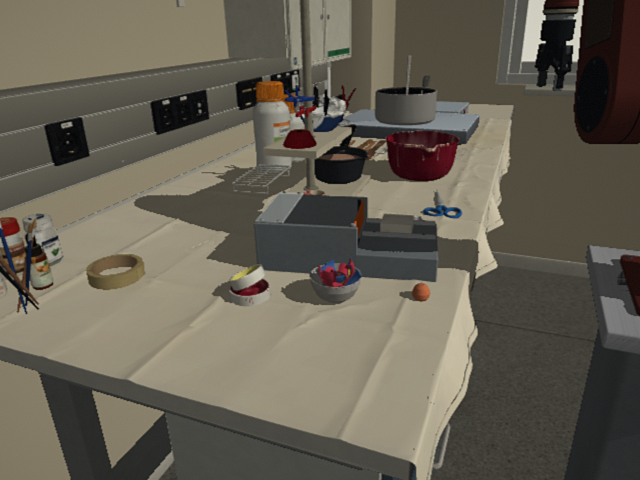

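View pics/top0.png

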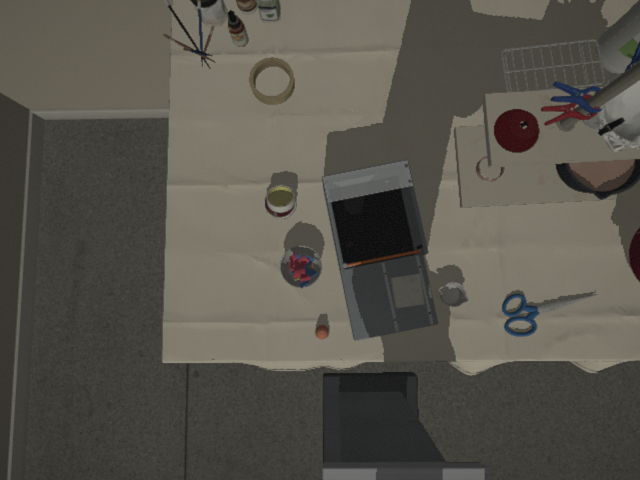

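```bash
python3 - <<'E'
import cv2
a=cv2.imread("pics/top0.png")[150:350,310:475]; a=cv2.convertScaleAbs(a,alpha=1.8)
cv2.imwrite("pics/topc.png",cv2.resize(a[:, :],None,fx=3,fy=3,interpolation=cv2.INTER_CUBIC))
a=cv2.imread("pics/side0.png")[180:290,245:445]; a=cv2.convertScaleAbs(a,alpha=1.8)
cv2.imwrite("pics/sidec.png",cv2.resize(a,None,fx=4,fy=4,interpolation=cv2.INTER_CUBIC))
E
```

```text
(no output)
```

View pics/topc.png

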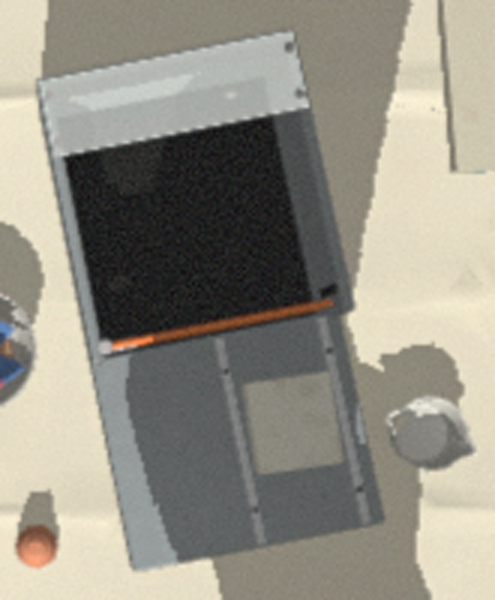

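View pics/sidec.png

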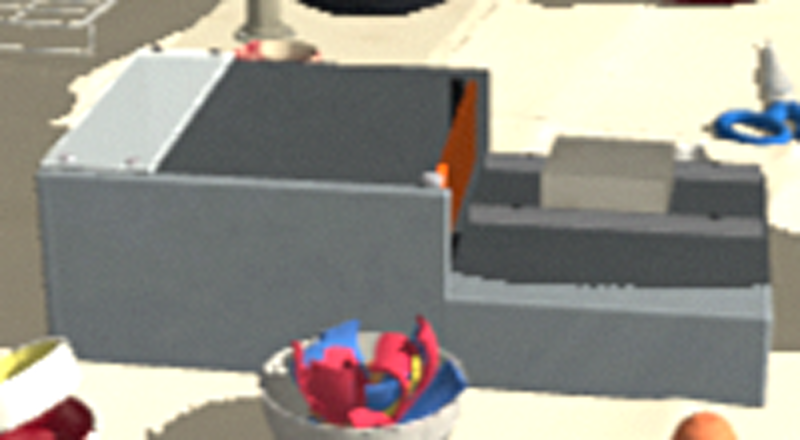

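```bash
cat > h.py <<'E'
import numpy as np
from cell import bot
from scipy.optimize import least_squares
from scipy.spatial.transform import Rotation as Ro
C={n:bot.camera_info(n) for n in("side","top")}
def proj(n,X):
    c=C[n];p=np.asarray(X)@c["R"].T+c["t"];return np.c_[c["fx"]*p[:,0]/p[:,2]+c["cx"],c["fy"]*p[:,1]/p[:,2]+c["cy"]]
def crop(n,p):
    p=np.array(p,float);return p/3+[310,150] if n=="top" else p/4+[245,180]
def world(q,P):
    c,s=np.cos(q[2]),np.sin(q[2]);P=np.asarray(P)
    return np.c_[q[0]+c*P[:,0]-s*P[:,1],q[1]+s*P[:,0]+c*P[:,1],P[:,2]+q[3]]
def fit(obs,x0):
    f=lambda q:np.concatenate([(proj(n,world(q,np.array(P)/1000.))-crop(n,p)).ravel() for n,P,p in obs])
    r=least_squares(f,x0,loss="soft_l1");return r.x,r.fun.reshape(-1,2).round(1)
E
python3 - <<'E'
from h import *
bt=("top",[[-140,83,45],[-140,-83,45],[178,83,97],[178,-83,97],[4,73,91],[4,-70,91]],[[134,569],[383,520],[38,80],[294,31],[110,347],[332,302]])
bs=("side",[[-140,83,45],[-140,83,0],[178,83,97],[0,83,93],[0,83,45]],[[769,290],[764,404],[40,172],[448,190],[446,299]])
for o in([bt,bs],[bt],[bs]):
    q,r=fit(o,[.5,0,.1,0]);print(q.round(4));print(r.tolist())
B=[[-29,27,22],[29,27,22],[29,-27,22],[-29,-27,22]]
# top: order back-left.. (near robot,left),(far,left),(far,right),(near,right)
kt=("top",B,[[259,474],[245,383],[329,373],[341,463]])
ks=("side",B,[[672,180],[541,175],[556,137],[674,143]])
q,_=fit([bt,bs],[.5,0,.1,0])
for o in([kt,ks],[kt],[ks]):
    k,r=fit(o,[.4,-.05,.1,.045]);c,s=np.cos(q[2]),np.sin(q[2]);d=k[:2]-q[:2]
    print("block",k.round(4),"in bin",(c*d[0]+s*d[1]).round(4),(-s*d[0]+c*d[1]).round(4),(k[2]-q[2]).round(3));print(r.tolist())
E
```

```text
[ 0.5522  0.0375  0.191  -0.002 ]
[[0.6, 1.4], [1.9, 0.6], [-0.6, -0.5], [0.3, -1.6], [-0.8, 0.1], [0.6, -0.2], [1.7, 6.5], [1.2, 1.8], [-0.8, -1.9], [-1.3, 0.8], [-0.9, -0.7]]
[ 0.553   0.0369  0.1851 -0.0139]
[[0.1, 0.1], [0.3, -0.0], [0.3, 0.3], [0.1, -0.1], [-0.7, -0.3], [-0.3, 0.1]]
[ 0.5606  0.0234  0.2506 -0.0079]
[[0.6, 3.6], [0.1, -1.7], [0.1, 0.2], [-0.6, 0.5], [-0.2, -1.4]]
block [ 0.4946 -0.0076  0.134   0.043 ] in bin -0.0651 -0.0333 -0.057
[[-0.2, 0.2], [-0.3, 0.1], [-0.2, -0.6], [0.8, -0.2], [-0.9, 0.9], [0.2, -0.0], [0.3, -0.6], [0.9, -0.2]]
block [ 0.4942 -0.0099  0.1166  0.0293] in bin -0.0659 -0.0355 -0.074
[[-0.3, -0.1], [0.1, 0.2], [-0.1, -0.0], [0.3, 0.0]]
block [ 0.4957 -0.0116  0.1708  0.0415] in bin -0.0648 -0.0374 -0.02
[[-0.5, 0.7], [0.6, 0.2], [-0.3, -0.4], [0.2, -0.4]]
```

```bash
python3 - <<'E'
from h import *
bt=("top",[[-140,83,45],[-140,-83,45],[178,83,97],[178,-83,97],[4,73,91],[4,-70,91]],[[134,569],[383,520],[38,80],[294,31],[110,347],[332,302]])
bs=("side",[[-140,83,0],[178,83,97],[0,83,93],[0,83,45]],[[764,404],[40,172],[448,190],[446,299]])
q,r=fit([bt,bs],[.5,0,.1,0]);print(q.round(4));print(r.tolist())
# top-only yaw, z forced: 
for z in(0,-.003):
    f=lambda p:(proj("top",world([*p,z],np.array(bt[1])/1000.))-crop("top",bt[2])).ravel()
    s=least_squares(f,[.5,0,.1]);print(z,s.x.round(4),s.fun.round(1))
B=np.array([[-29,27,67],[29,27,67],[29,-27,67],[-29,-27,67]])/1000
f=lambda p:(proj("top",world([*p,0],B))-crop("top",[[259,474],[245,383],[329,373],[341,463]])).ravel()
s=least_squares(f,[.5,0,.1]);print("block",s.x.round(4),s.fun.round(1))
# compare predicted strip/flap positions in crop
for P in([[-140,-1,53],[0,-1,53],[-140,-69,53],[0,-69,53],[126,75,97],[-140,83,45]],):
    print(((proj("top",world(q,np.array(P)/1000.))-[310,150])*3).round(), ((proj("side",world(q,np.array(P)/1000.))-[245,180])*4).round())
E
```

```text
[ 0.5519  0.0374  0.1904 -0.0031]
[[0.6, 1.5], [1.7, 0.7], [-0.5, -0.2], [0.3, -1.3], [-0.8, 0.3], [0.5, 0.1], [1.3, 2.4], [-0.6, -1.3], [-1.2, 1.4], [-0.7, -0.1]]
0 [0.552  0.0384 0.1853] [-0.3  1.5  1.3  1.1 -0.7 -1.   0.6 -1.7 -1.3 -0.   0.4  0. ]
-0.003 [0.5522 0.0381 0.1853] [-0.2  1.2  1.1  0.9 -0.4 -0.7  0.5 -1.4 -1.2 -0.1  0.2  0.1]
block [ 0.4944 -0.0073  0.1166] [-0.5  0.2 -0.2 -0.1  0.1 -0.3  0.6  0.3]
[[265. 549.]
 [219. 334.]
 [370. 528.]
 [322. 313.]
 [ 65. 157.]
 [136. 573.]] [[773. 223.]
 [466. 207.]
 [770. 168.]
 [482. 155.]
 [158. 166.]
 [776. 318.]]
```

```bash
cat >> h.py <<'E'
Q=np.array([.552,.038,.187,0]); PSI=np.radians(30); S=.0995
def target(Rx,Ry,z,psi=PSI):
    M=[Rx+S/2*np.cos(psi),Ry+S/2*np.sin(psi),z]
    a=Q[2]+psi   # direction of R->L; tool y = -+ that
    X=world(Q,[M])[0]
    return X,a
def delta(X,a):
    s=bot.read_state();R0=Ro.from_rotvec(s["orientation"])
    best=None
    for k in(0,np.pi):
        y=np.array([np.cos(a+k),np.sin(a+k),0]);z=np.array([0,0,-1.]);x=np.cross(y,z)
        w=(R0.inv()*Ro.from_matrix(np.c_[x,y,z])).as_rotvec()
        yaw=np.arctan2(x[1],x[0]);print("rot",w.round(4),"yaw",yaw.round(3),"q6~",(np.arctan2(X[1],X[0])+np.pi/2-yaw+np.pi)%(2*np.pi)-np.pi)
    print("d tool",R0.inv().apply(X-s["tcp_pos"]).round(4),"target",X.round(4),"tcp",s["tcp_pos"].round(4),"f",s["ft_force"].round(1))
E
python3 -c "
from h import *
delta(*target(-.117,-.029,.15))"
```

```text
rot [-1.0000e-03 -1.9000e-03 -1.8706e+00] yaw 2.281 q6~ -0.6685417583743636
rot [-1.700e-03  9.000e-04  1.271e+00] yaw -0.86 q6~ 2.4730508952154304
d tool [ 0.4482 -0.4511  0.0522] target [0.4801 0.0202 0.15  ] tcp [ 0.2494 -0.5724  0.2013] f [ 0.8 -0.4 -0.5]
```

send_path(moves="0 0 -0.13 0.032 -0.032 0.002 0.085\n0 0 -0.26 0.064 -0.064 0.004 0.085\n0 0 -0.39 0.096 -0.096 0.006 0.085\n0 0 -0.52 0.128 -0.128 0.008 0.085\n0 0 -0.65 0.16 -0.16 0.01 0.085\n0 0 -0.78 0.192 -0.192 0.012 0.085\n0 0 -0.91 0.224 -0.224 0.014 0.085\n0 0 -1.04 0.256 -0.256 0.016 0.085")

```text
time: 0.9
tcp_pos: [0.3822, -0.2342, 0.186]
orientation: [-2.345, -2.09, -0.0]
ft_force: [0.8, 0.1, -0.1]
finger_gap: 0.0851
grasp_force: 0.0
```

```bash
python3 -c "
from h import *
delta(*target(-.117,-.029,.15))"
```

```text
rot [-0.000e+00 -3.000e-04 -8.256e-01] yaw 2.281 q6~ -0.6685417583743636
rot [-3.000e-04  0.000e+00  2.316e+00] yaw -0.86 q6~ 2.4730508952154304
d tool [0.2639 0.0681 0.036 ] target [0.4801 0.0202 0.15  ] tcp [ 0.3822 -0.2342  0.186 ] f [ 0.8  0.1 -0.1]
```

send_path(moves="0 0 -0.12 0.038 0.01 0.005 0.085\n0 0 -0.24 0.076 0.02 0.01 0.085\n0 0 -0.36 0.114 0.03 0.015 0.085\n0 0 -0.48 0.152 0.04 0.02 0.085\n0 0 -0.6 0.19 0.05 0.025 0.085\n0 0 -0.72 0.228 0.06 0.03 0.085\n0 0 -0.825 0.26 0.068 0.036 0.085\n0 0 -0.825 0.26 0.068 0.036 0.085")

```text
time: 1.7
tcp_pos: [0.4805, 0.0174, 0.1491]
orientation: [-1.307, -2.854, -0.001]
ft_force: [-0.6, -0.1, 0.0]
finger_gap: 0.0849
grasp_force: 0.0
```

```bash
python3 - <<'E'
from h import *
import cv2
delta(*target(-.117,-.029,.15))
a=cv2.convertScaleAbs(bot.grab_frame("side")[130:280,230:430,::-1],alpha=1.7);b=cv2.convertScaleAbs(bot.grab_frame("top")[150:350,310:475,::-1],alpha=1.7)
cv2.imwrite("pics/s1.png",cv2.resize(a,None,fx=4,fy=4,interpolation=cv2.INTER_CUBIC));cv2.imwrite("pics/t1.png",cv2.resize(b,None,fx=3,fy=3,interpolation=cv2.INTER_CUBIC))
p=bot.read_state()["tcp_pos"];print(((proj("side",[p])-[230,130])*4).round())
E
```

```text
rot [-0.0004 -0.0023  0.0011] yaw 2.281 q6~ -0.6685417583743636
rot [ 3.5000e-03 -6.0000e-04 -3.1405e+00] yaw -0.86 q6~ 2.4730508952154304
d tool [ 0.0024  0.0016 -0.0009] target [0.4801 0.0202 0.15  ] tcp [0.4805 0.0174 0.1491] f [-0.6 -0.1  0. ]
[[697. 201.]]
```

View pics/s1.png

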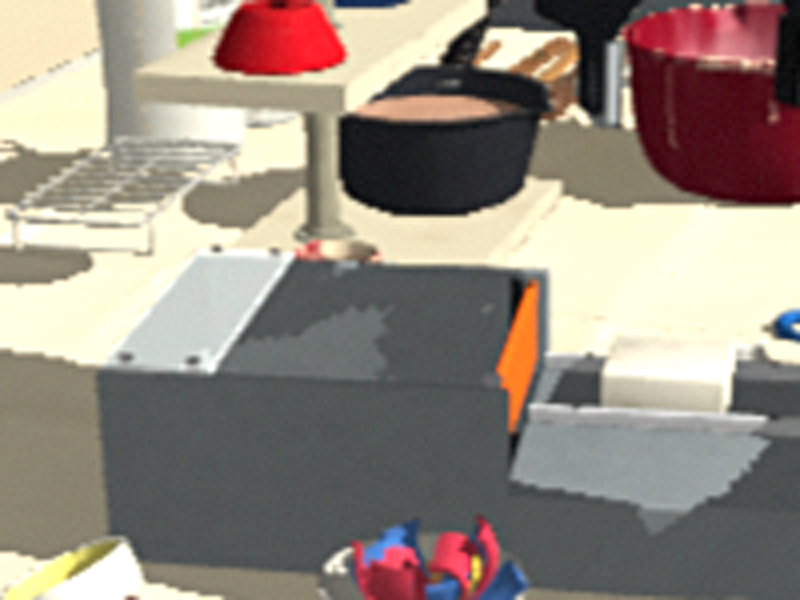

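```bash
python3 - <<'E'
from h import *
p=bot.read_state()["tcp_pos"];a=Q[2]+PSI;u=np.array([np.cos(a),np.sin(a),0])
for e in(1,-1):
  for dz in(0,.013): print(e,dz,((proj("side",[p+e*.05*u+[0,0,dz]])-[230,130])*4).round())
E
```

```text
1 0 [[595. 214.]]
1 0.013 [[595. 186.]]
-1 0 [[797. 188.]]
-1 0.013 [[799. 160.]]
```

View pics/t1.png

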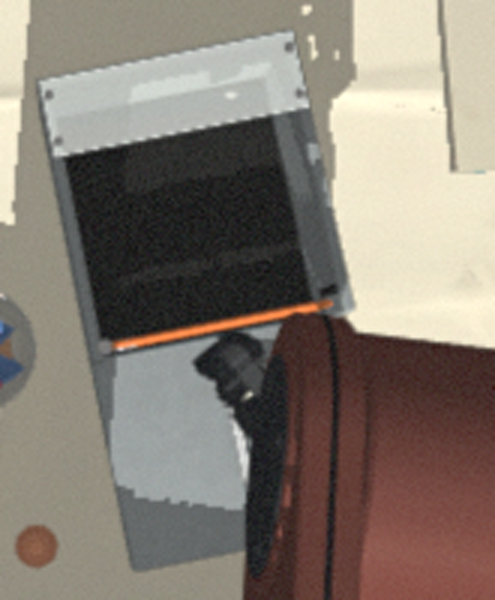

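```bash
python3 - <<'E'
from h import *
import cv2
print(proj("side",[[.25,-.573,.202]]))
f=bot.grab_frame("side")[:,:,::-1]; cv2.imwrite("pics/side1.png",f)
a=cv2.imread("pics/side0.png")
A=np.hstack([cv2.resize(a[0:100,510:610],None,fx=4,fy=4),cv2.resize(f[70:170,355:455],None,fx=4,fy=4)]);cv2.imwrite("pics/cmp.png",cv2.convertScaleAbs(A,alpha=2.2))
E
```

```text
[[546.37221357 104.81733199]]
```

View pics/cmp.png

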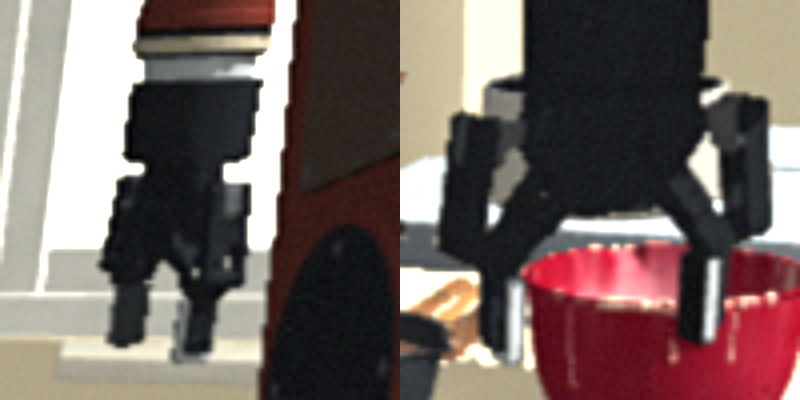

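send_path(moves="0 0 0 0.002 0.001 0.015 0.085\n0 0 0 0.002 0.001 0.03 0.085\n0 0 0 0.002 0.001 0.045 0.085\n0 0 0 0.002 0.001 0.06 0.085\n0 0 0 0.002 0.001 0.075 0.085\n0 0 0 0.002 0.001 0.085 0.085\n0 0 0 0.002 0.001 0.085 0.085")

```text
time: 2.55
tcp_pos: [0.4788, 0.0153, 0.064]
orientation: [-1.32, -2.848, 0.002]
ft_force: [-0.6, 0.6, 0.0]
finger_gap: 0.0853
grasp_force: 0.0
```

```bash
python3 - <<'E'
from h import *
import cv2
delta(*target(-.117,-.029,.06))
b=bot.grab_frame("top")[:,:,::-1];f=bot.grab_frame("side")[:,:,::-1]
A=np.hstack([cv2.resize(f[140:260,345:445],None,fx=4,fy=4),cv2.resize(b[220:340,345:445],None,fx=4,fy=4)]);cv2.imwrite("pics/cmp2.png",cv2.convertScaleAbs(A,alpha=2.))
p=bot.read_state()["tcp_pos"];a=Q[2]+PSI;u=np.array([np.cos(a),np.sin(a),0])
for e in(1,-1):
  for dz in(0,.013,.04): print(e,dz,((proj("side",[p+e*.05*u+[0,0,dz]])-[345,140])*4).round())
E
```

```text
rot [-0.002  -0.002  -0.0077] yaw 2.281 q6~ -0.6685417583743636
rot [-3.1000e-03  3.1000e-03  3.1339e+00] yaw -0.86 q6~ 2.4730508952154304
d tool [0.0029 0.0043 0.004 ] target [0.4801 0.0202 0.06  ] tcp [0.4788 0.0153 0.064 ] f [-0.6  0.6  0. ]
1 0 [[130. 353.]]
1 0.013 [[130. 327.]]
1 0.04 [[132. 270.]]
-1 0 [[325. 323.]]
-1 0.013 [[327. 297.]]
-1 0.04 [[331. 241.]]
```

View pics/cmp2.png

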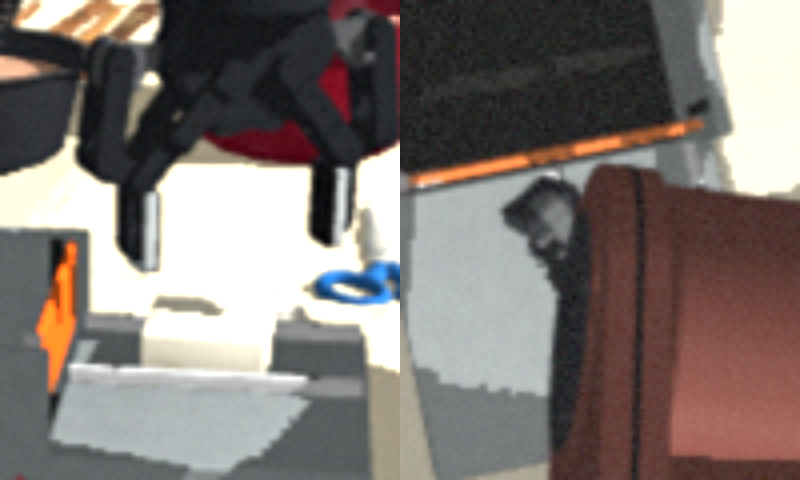

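send_path(moves="0 0 -0.007 0.003 0.004 0.01 0.085\n0 0 -0.007 0.003 0.004 0.02 0.085\n0 0 -0.007 0.003 0.004 0.03 0.085\n0 0 -0.007 0.003 0.004 0.036 0.085\n0 0 -0.007 0.003 0.004 0.036 0.085\n0 0 -0.007 0.003 0.004 0.036 0.085")

```text
time: 3.25
tcp_pos: [0.4811, 0.021, 0.0291]
orientation: [-1.308, -2.856, 0.0]
ft_force: [-0.4, 0.1, 0.3]
finger_gap: 0.0849
grasp_force: 0.0
```

```bash
python3 - <<'E'
from h import *
import cv2
delta(*target(-.117,-.029,.016))
f=bot.grab_frame("side")[:,:,::-1];cv2.imwrite("pics/side3.png",f)
g=cv2.cvtColor(f,cv2.COLOR_BGR2GRAY)
for c in(376,379,382,385): print(c,g[195:250,c].tolist())
for c in(425,428,430,432): print(c,g[190:240,c].tolist())
E
```

```text
rot [-0.0004 -0.0005  0.0015] yaw 2.281 q6~ -0.6685417583743636
rot [ 7.0000e-04 -6.0000e-04 -3.1401e+00] yaw -0.86 q6~ 2.4730508952154304
d tool [-0.     -0.0013  0.0131] target [0.4801 0.0202 0.016 ] tcp [0.4811 0.021  0.0291] f [-0.4  0.1  0.3]
376 [18, 11, 11, 11, 11, 17, 22, 17, 13, 11, 16, 18, 18, 13, 14, 12, 16, 18, 15, 16, 17, 20, 24, 22, 25, 22, 18, 17, 13, 14, 40, 51, 45, 42, 41, 40, 80, 133, 109, 96, 90, 82, 85, 88, 89, 87, 88, 89, 90, 90, 90, 90, 90, 90, 89]
379 [12, 11, 14, 13, 14, 11, 18, 23, 20, 21, 19, 20, 23, 45, 68, 70, 69, 69, 68, 69, 68, 69, 77, 81, 84, 83, 82, 83, 83, 84, 84, 86, 73, 53, 43, 44, 72, 130, 107, 93, 91, 84, 86, 88, 87, 88, 88, 89, 92, 91, 90, 90, 90, 91, 90]
382 [12, 15, 14, 21, 23, 24, 24, 20, 18, 16, 28, 84, 117, 89, 80, 80, 77, 75, 82, 83, 78, 81, 77, 76, 78, 82, 72, 69, 67, 73, 74, 70, 62, 94, 100, 96, 102, 131, 106, 94, 92, 85, 89, 90, 89, 89, 90, 90, 91, 91, 92, 91, 93, 92, 91]
385 [11, 11, 12, 11, 13, 1
[... 371 characters left out ...]
, 44, 45, 45, 45, 46, 44, 45, 56, 70, 75, 74, 68, 52]
428 [81, 35, 24, 21, 22, 22, 22, 21, 24, 22, 13, 33, 106, 125, 122, 108, 104, 106, 105, 101, 94, 94, 85, 83, 85, 80, 82, 130, 132, 130, 112, 79, 70, 75, 75, 55, 45, 45, 44, 44, 45, 45, 45, 46, 60, 72, 73, 74, 74, 53]
430 [21, 10, 13, 19, 25, 22, 22, 21, 21, 20, 18, 21, 25, 22, 27, 26, 26, 25, 25, 24, 21, 38, 61, 45, 24, 32, 115, 158, 160, 159, 140, 85, 70, 75, 71, 53, 45, 44, 44, 45, 45, 45, 43, 45, 58, 71, 76, 75, 76, 55]
432 [13, 12, 11, 18, 17, 20, 21, 20, 24, 61, 115, 145, 147, 144, 155, 158, 159, 118, 66, 36, 29, 66, 147, 127, 66, 55, 144, 161, 159, 157, 136, 84, 69, 74, 72, 56, 45, 43, 46, 44, 44, 45, 44, 45, 59, 68, 74, 75, 72, 55]
```

send_path(moves="0 0 0 0 -0.001 0.005 0.085\n0 0 0 0 -0.001 0.009 0.085\n0 0 0 0 -0.001 0.012 0.085\n0 0 0 0 -0.001 0.012 0.085")

```text
time: 3.7
tcp_pos: [0.48, 0.0204, 0.0167]
orientation: [-1.308, -2.855, 0.001]
ft_force: [0.5, -0.2, 0.1]
finger_gap: 0.0847
grasp_force: 0.0
```

```bash
python3 - <<'E'
from h import *
import cv2
delta(*target(-.117,-.029,.016))
f=bot.grab_frame("side")[:,:,::-1];b=bot.grab_frame("top")[:,:,::-1];cv2.imwrite("pics/top4.png",b)
A=np.hstack([cv2.resize(f[140:260,345:445],None,fx=4,fy=4,interpolation=cv2.INTER_CUBIC),cv2.resize(b[220:340,345:445],None,fx=4,fy=4)]);cv2.imwrite("pics/cmp4.png",cv2.convertScaleAbs(A,alpha=2.))
p=bot.read_state()["tcp_pos"];a=Q[2]+PSI;u=np.array([np.cos(a),np.sin(a),0])
for e in(1,-1): print(((proj("side",[[*(p+e*.05*u)[:2],z] for z in(.045,.055,.065)])-[345,140])*4).round().tolist())
E
```

```text
rot [-0.0007 -0.0008  0.0013] yaw 2.281 q6~ -0.6685417583743636
rot [ 1.3000e-03 -1.2000e-03 -3.1402e+00] yaw -0.86 q6~ 2.4730508952154304
d tool [-0.0002  0.      0.0007] target [0.4801 0.0202 0.016 ] tcp [0.48   0.0204 0.0167] f [ 0.5 -0.2  0.1]
[[126.0, 399.0], [126.0, 379.0], [127.0, 359.0]]
[[321.0, 367.0], [322.0, 348.0], [323.0, 328.0]]
```

View pics/cmp4.png

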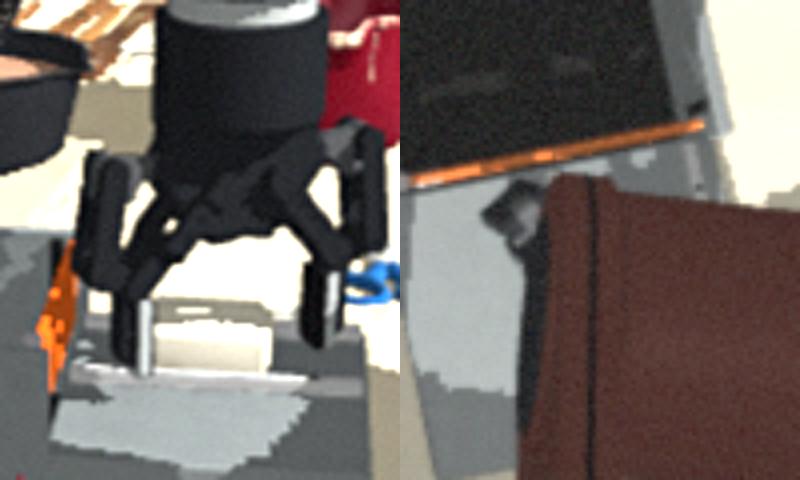

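send_path(moves="0 0 0 -0.0025 0.0043 0 0.085\n0 0 0 -0.005 0.0087 0 0.085\n0 0 0 -0.0075 0.013 0 0.085\n0 0 0 -0.01 0.0173 0 0.085\n0 0 0 -0.0125 0.0216 0 0.085\n0 0 0 -0.015 0.026 0 0.085\n0 0 0 -0.0175 0.0303 0 0.085\n0 0 0 -0.0175 0.0303 0 0.085")

```text
time: 4.6
tcp_pos: [0.5154, 0.027, 0.0172]
orientation: [1.308, 2.856, 0.0]
ft_force: [-0.4, -1.1, 0.0]
finger_gap: 0.0851
grasp_force: 0.5
```

```bash
python3 - <<'E'
from h import *
import cv2
delta(*target(-.082,-.029,.0165))
f=bot.grab_frame("side")[:,:,::-1]
b=bot.grab_frame("top")[:,:,::-1]
A=np.hstack([cv2.resize(f[140:260,325:425],None,fx=4,fy=4,interpolation=cv2.INTER_CUBIC),cv2.resize(b[200:320,345:445],None,fx=4,fy=4)]);cv2.imwrite("pics/cmp5.png",cv2.convertScaleAbs(A,alpha=2.))
hs=cv2.cvtColor(b,cv2.COLOR_BGR2HSV);m=(hs[...,0]<20)&(hs[...,1]>150)&(hs[...,2]>70);m[:150]=0;m[275:]=0;m[:,:340]=0;m[:,425:]=0
ys,xs=np.nonzero(m);i=xs.argmax();print("flap top px",len(xs),[(c,int(ys[xs==c].mean())) for c in range(345,425,6) if (xs==c).any()])
g=cv2.cvtColor(f,cv2.COLOR_BGR2GRAY)
E
```

```text
rot [0.0002 0.0001 0.0016] yaw 2.281 q6~ -0.6587298100551777
rot [-2.00e-04  4.00e-04 -3.14e+00] yaw -0.86 q6~ 2.4828628435346154
d tool [ 0.0004 -0.0009  0.0007] target [0.5145 0.0267 0.0165] tcp [0.5154 0.027  0.0172] f [-0.4 -1.1  0. ]
flap top px 57 [(351, 262), (357, 260), (363, 259), (411, 239)]
```

send_path(moves="0 0 0 -0.0025 0.0043 0 0.085\n0 0 0 -0.005 0.0087 0 0.085\n0 0 0 -0.0075 0.013 0 0.085\n0 0 0 -0.01 0.0173 0 0.085\n0 0 0 -0.0125 0.0216 0 0.085\n0 0 0 -0.015 0.026 0 0.085")

```text
time: 5.3
tcp_pos: [0.5446, 0.0325, 0.0172]
orientation: [-1.308, -2.856, 0.0]
ft_force: [-2.5, -1.3, -0.2]
finger_gap: 0.0852
grasp_force: 1.2
```

```bash
python3 - <<'E'
from h import *
import cv2
delta(*target(-.052,-.029,.0165))
f=bot.grab_frame("side")[:,:,::-1]
b=bot.grab_frame("top")[:,:,::-1]
A=np.hstack([cv2.resize(f[140:260,325:425],None,fx=4,fy=4,interpolation=cv2.INTER_CUBIC),cv2.resize(b[200:320,345:445],None,fx=4,fy=4)]);cv2.imwrite("pics/cmp6.png",cv2.convertScaleAbs(A,alpha=2.))
hs=cv2.cvtColor(b,cv2.COLOR_BGR2HSV);m=(hs[...,0]<20)&(hs[...,1]>150)&(hs[...,2]>70);m[:150]=0;m[275:]=0;m[:,:340]=0;m[:,425:]=0
ys,xs=np.nonzero(m);print("flap top px",len(xs),[(c,int(ys[xs==c].mean())) for c in range(345,425,4) if (xs==c).any()])
E
```

```text
rot [-0.0004 -0.0003  0.0015] yaw 2.281 q6~ -0.6513134708248431
rot [ 4.0000e-04 -6.0000e-04 -3.1401e+00] yaw -0.86 q6~ 2.490279182764951
d tool [ 0.0002 -0.0006  0.0007] target [0.544  0.0323 0.0165] tcp [0.5446 0.0325 0.0172] f [-2.5 -1.3 -0.2]
flap top px 77 [(349, 259), (353, 255), (357, 251), (361, 246), (389, 213), (393, 208)]
```

View pics/cmp6.png

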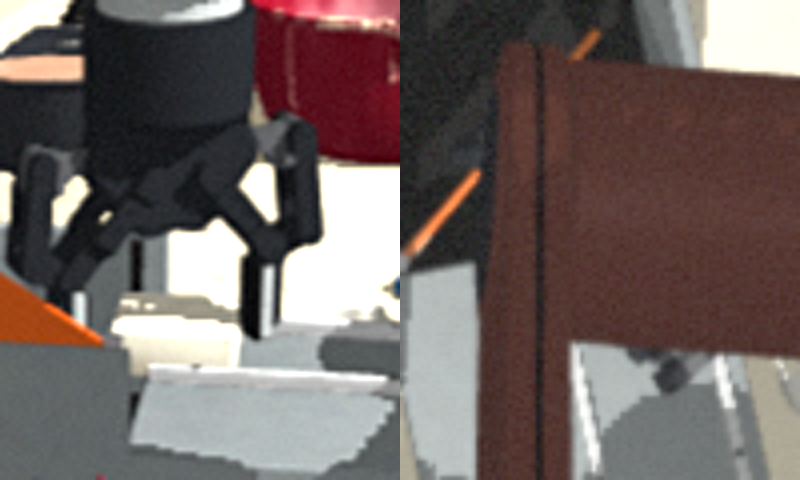

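send_path(moves="0 0 0 -0.0025 0.0043 0 0.085\n0 0 0 -0.005 0.0087 0 0.085\n0 0 0 -0.0075 0.013 0 0.085\n0 0 0 -0.01 0.0173 0 0.085\n0 0 0 -0.0125 0.0216 0 0.085\n0 0 0 -0.015 0.026 0 0.085\n0 0 0 -0.0175 0.0303 0 0.085\n0 0 0 -0.02 0.0346 0 0.085")

```text
time: 6.2
tcp_pos: [0.5842, 0.0401, 0.0174]
orientation: [1.308, 2.856, 0.0]
ft_force: [-2.4, -1.1, -0.7]
finger_gap: 0.0848
grasp_force: 0.7
```

```bash
python3 - <<'E'
from h import *
import cv2
delta(*target(-.012,-.029,.0165)); print(bot.read_state()["grasp_force"])
E
```

```text
rot [0.0002 0.0002 0.0014] yaw 2.281 q6~ -0.642599401376482
rot [-3.0000e-04  3.0000e-04 -3.1402e+00] yaw -0.86 q6~ 2.498993252213312
d tool [ 0.0003 -0.0009  0.0009] target [0.5833 0.0397 0.0165] tcp [0.5842 0.0401 0.0174] f [-2.4 -1.1 -0.7]
0.6641240045428276
```

send_path(moves="0 0 0 -0.0025 0.0043 0 0.085\n0 0 0 -0.005 0.0087 0 0.085\n0 0 0 -0.0075 0.013 0 0.085\n0 0 0 -0.0075 0.013 0 0.085\n0 0 0 -0.0075 0.013 0 0.085")

```text
time: 6.7
tcp_pos: [0.5989, 0.0427, 0.0175]
orientation: [1.308, 2.855, 0.0]
ft_force: [0.8, -1.4, -0.4]
finger_gap: 0.0849
grasp_force: 0.6
```

```bash
python3 - <<'E'
from h import *
import cv2
delta(*target(.003,-.029,.0165)); print(bot.read_state()["grasp_force"])
b=bot.grab_frame("top");f=bot.grab_frame("side")
cv2.imwrite("pics/b7.png",b[:,:,::-1]);cv2.imwrite("pics/f7.png",f[:,:,::-1])
# predicted block outline if lying at x~40..80 on floor; print brightness map of bin interior in top view
for x in range(10,130,15):
    P=world(Q,[[x/1000,y/1000,.028] for y in range(-70,71,10)]);p=proj("top",P).round().astype(int)
    print(x,[tuple(map(int,b[v,u])) for u,v in p])
E
```

```text
rot [0.0007 0.0007 0.0013] yaw 2.281 q6~ -0.6396292074030385
rot [-1.1000e-03  1.1000e-03 -3.1403e+00] yaw -0.86 q6~ 2.501963446186755
d tool [ 0.0005 -0.0008  0.001 ] target [0.598  0.0425 0.0165] tcp [0.5989 0.0427 0.0175] f [ 0.8 -1.4 -0.4]
0.5968528054654598
10 [(36, 39, 37), (33, 33, 33), (62, 65, 65), (19, 20, 22), (35, 35, 38), (19, 17, 18), (22, 19, 19), (18, 19, 19), (53, 35, 34), (30, 21, 19), (53, 34, 32), (40, 25, 22), (25, 21, 22), (19, 16, 16), (69, 67, 66)]
25 [(40, 31, 30), (48, 31, 26), (54, 33, 28), (72, 45, 40), (73, 42, 37), (88, 58, 50), (50, 50, 48), (20, 14, 17), (51, 31, 31), (21, 17, 19), (50, 32, 29), (39, 25, 23), (21, 23, 21), (34, 30, 28), (25, 22, 23)]
40 [(42, 29, 26), (44, 27, 27), (41, 25, 21), (41, 24, 26), (41, 29, 25), (38, 26, 24), (45, 29, 24), (52, 34, 30), (52, 33, 30), (51, 32, 30), (49, 32, 26), (37, 25, 23), (16, 18, 19), (60, 37, 24), (17, 17, 16)]
55 [(44, 31, 29), (45, 30, 26), (41, 23, 21), (42, 28,
[... 319 characters left out ...]
(127, 71, 42), (25, 24, 26), (24, 23, 23), (20, 21, 19)]
85 [(46, 31, 28), (47, 32, 30), (44, 26, 24), (44, 29, 23), (44, 29, 26), (42, 27, 19), (43, 29, 26), (51, 31, 30), (51, 33, 30), (50, 30, 28), (36, 22, 18), (32, 29, 25), (19, 22, 19), (18, 18, 18), (16, 15, 15)]
100 [(78, 49, 43), (81, 50, 45), (77, 49, 43), (76, 45, 42), (78, 48, 44), (56, 35, 30), (47, 30, 26), (49, 30, 26), (52, 34, 30), (40, 24, 24), (13, 17, 18), (20, 20, 15), (22, 23, 23), (19, 22, 21), (22, 21, 19)]
115 [(70, 41, 36), (74, 47, 42), (74, 47, 43), (77, 47, 41), (75, 47, 41), (71, 44, 41), (49, 32, 27), (23, 19, 19), (50, 32, 28), (43, 27, 25), (25, 26, 31), (21, 20, 20), (22, 22, 20), (22, 22, 26), (20, 20, 20)]
```

```bash
python3 - <<'E'
from h import *
import cv2
f=cv2.imread("pics/f7.png");o=cv2.imread("pics/side0.png")
print("ref block",[o[tuple(proj("side",[[.4944,-.0073,.067]])[0].round().astype(int)[::-1])].tolist()])
for z in(.047,.055,.065,.075):
  for y in(-10,-35,-60):
    p=proj("side",world(Q,[[x/1000,y/1000,z] for x in range(-60,61,10)])).round().astype(int)
    print(z,y,[int(f[v,u].mean()) for u,v in p])
E
```

```text
ref block [[66, 74, 76]]
0.047 -10 [132, 119, 105, 135, 117, 110, 107, 48, 51, 50, 49, 49, 49]
0.047 -35 [86, 87, 86, 86, 85, 85, 47, 49, 58, 45, 46, 43, 45]
0.047 -60 [83, 82, 85, 88, 78, 82, 62, 43, 49, 64, 63, 64, 65]
0.055 -10 [85, 85, 86, 87, 85, 85, 44, 48, 47, 47, 45, 45, 46]
0.055 -35 [86, 85, 86, 86, 86, 85, 53, 20, 50, 62, 64, 66, 69]
0.055 -60 [141, 141, 142, 126, 114, 135, 47, 49, 36, 65, 65, 64, 65]
0.065 -10 [86, 85, 86, 86, 86, 86, 60, 45, 64, 64, 67, 67, 73]
0.065 -35 [138, 145, 141, 122, 134, 138, 21, 7, 50, 67, 62, 65, 64]
0.065 -60 [155, 154, 157, 167, 149, 148, 29, 50, 35, 64, 65, 65, 66]
0.075 -10 [138, 144, 141, 119, 133, 142, 120, 6, 57, 64, 63, 63, 65]
0.075 -35 [155, 155, 159, 161, 146, 151, 19, 5, 49, 65, 65, 64, 63]
0.075 -60 [152, 151, 152, 135, 143, 148, 24, 33, 36, 67, 66, 65, 64]
```

send_path(moves="0 0 0 -0.0025 0.0043 0 0.085\n0 0 0 -0.005 0.0087 0 0.085\n0 0 0 -0.005 0.0087 0 0.085\n0 0 0 -0.005 0.0087 0 0.085")

```text
time: 7.2
tcp_pos: [0.6087, 0.0447, 0.0174]
orientation: [1.308, 2.856, 0.0]
ft_force: [1.0, -0.8, 0.3]
finger_gap: 0.085
grasp_force: 0.6
```

```bash
python3 - <<'E'
from h import *
s=bot.read_state();print(s["grasp_force"]);delta(*target(.013,-.029,.0165))
import cv2
o=cv2.imread("pics/b7.png");b=bot.grab_frame("top")[:,:,::-1]
g=b.mean(2);h=b.max(2).astype(int)-b.min(2)
m=(g>45)&(h<22)
# bright neutral pixels inside bin floor region at z=28
poly=proj("top",world(Q,[[.004,.07,.028],[.125,.07,.028],[.125,-.07,.028],[.004,-.07,.028]])).astype(np.int32)
k=np.zeros(m.shape,np.uint8);cv2.fillPoly(k,[poly],1);ys,xs=np.nonzero(m&(k>0));print(len(xs),list(zip(xs.tolist(),ys.tolist()))[:60],poly.tolist())
E
```

```text
0.5582798738032579
rot [0.0005 0.0004 0.0014] yaw 2.281 q6~ -0.6377297493737304
rot [-7.0000e-04  8.0000e-04 -3.1402e+00] yaw -0.86 q6~ 2.5038629042160636
d tool [ 0.0003 -0.0008  0.0009] target [0.6079 0.0444 0.0165] tcp [0.6087 0.0447 0.0174] f [ 1.  -0.8  0.3]
189 [(375, 238), (376, 238), (375, 239), (376, 239), (377, 239), (377, 240), (378, 240), (379, 240), (378, 241), (379, 241), (380, 241), (402, 241), (403, 241), (380, 242), (381, 242), (382, 242), (383, 242), (384, 242), (399, 242), (400, 242), (401, 242), (402, 242), (403, 242), (376, 243), (377, 243), (383, 243), (384, 243), (385, 243), (386, 243), (387, 243), (388, 243), (389, 243), (396, 243), (397, 243), (398, 243), (399, 243), (400, 243), (401, 243), (402, 243), (403, 243), (404, 243), (375, 244), (376, 244), (377, 244), (378, 244), (379, 244), (380, 244), (381, 244), (386, 244), (387, 244), (388, 244), (389, 244), (390, 244), (391, 244), (392, 244), (393, 244), (394, 244), (399, 244), (400, 244), (401, 244)] [[346, 266], [334, 208], [402, 194], [414, 253]]
```

send_path(moves="0 0 0 0.005 -0.0087 0 0.085\n0 0 0 0.01 -0.0173 0 0.085\n0 0 0 0.015 -0.026 0 0.085\n0 0 0 0.02 -0.0346 0 0.085\n0 0 0 0.025 -0.0433 0 0.085\n0 0 0 0.03 -0.052 0 0.085\n0 0 0 0.035 -0.0606 0 0.085\n0 0 0 0.04 -0.0693 0 0.085")

```text
time: 8.05
tcp_pos: [0.5286, 0.0296, 0.0173]
orientation: [-1.308, -2.856, 0.0]
ft_force: [-0.4, -1.8, -0.2]
finger_gap: 0.0852
grasp_force: 0.5
```

send_path(moves="0 0 0 0.005 -0.0087 0 0.085\n0 0 0 0.01 -0.0173 0 0.085\n0 0 0 0.015 -0.026 0 0.085\n0 0 0 0.02 -0.0346 0 0.085\n0 0 0 0.025 -0.0433 0 0.085\n0 0 0 0.025 -0.0433 -0.03 0.085\n0 0 0 0.025 -0.0433 -0.07 0.085\n0 0 0 0.025 -0.0433 -0.11 0.085")

```text
time: 8.85
tcp_pos: [0.4793, 0.0204, 0.128]
orientation: [-1.307, -2.855, 0.0]
ft_force: [0.7, -0.2, -0.1]
finger_gap: 0.085
grasp_force: 0.0
```

```bash
python3 -c "
from h import *
delta(*target(-.25,-.3,.2))"
```

```text
rot [-0.0008 -0.0011  0.0013] yaw 2.281 q6~ -1.3058998137598072
rot [ 1.7000e-03 -1.3000e-03 -3.1403e+00] yaw -0.86 q6~ 1.8356928398299868
d tool [-0.1684 -0.2505 -0.0719] target [ 0.3998 -0.2708  0.2   ] tcp [0.4793 0.0204 0.128 ] f [ 0.7 -0.2 -0.1]
```

Move aside for a clear view, then check.

send_path(moves="0 0 0 -0.02 -0.03 -0.02 0.085\n0 0 0 -0.04 -0.06 -0.04 0.085\n0 0 0 -0.06 -0.09 -0.06 0.085\n0 0 0 -0.085 -0.13 -0.072 0.085\n0 0 0 -0.11 -0.17 -0.072 0.085\n0 0 0 -0.14 -0.21 -0.072 0.085\n0 0 0 -0.168 -0.25 -0.072 0.085\n0 0 0 -0.168 -0.25 -0.072 0.085")

```text
time: 9.65
tcp_pos: [0.3989, -0.2751, 0.1995]
orientation: [1.316, 2.851, -0.004]
ft_force: [0.8, 0.8, -0.3]
finger_gap: 0.0852
grasp_force: 0.0
```

```bash
python3 - <<'E'
from h import *
import cv2
b=bot.grab_frame("top")[:,:,::-1];a=cv2.imread("pics/top0.png")
cv2.imwrite("pics/top9.png",b)
g=b.astype(int).mean(2)
k=np.zeros(g.shape,np.uint8);poly=proj("top",world(Q,[[.012,.068,.028],[.12,.068,.028],[.12,-.06,.028],[.012,-.06,.028]])).astype(np.int32);cv2.fillPoly(k,[poly],1)
n,l,st,ce=cv2.connectedComponentsWithStats(((g>35)&(k>0)).astype(np.uint8));print([(s[4],s[:4].tolist()) for s in st[1:] if s[4]>40],ce[1:].round()[:5].tolist())
print(g[k>0].min(),np.percentile(g[k>0],[10,50,75,90]))
o=lambda m:(lambda h:(h[...,0]<20)&(h[...,1]>130)&(h[...,2]>70))(cv2.cvtColor(m,cv2.COLOR_BGR2HSV))
for m in(a,b):
    q=o(m)
    print([(c,np.nonzero(q[235:275,c])[0].mean().round(1)+235) for c in range(350,422,10) if q[235:275,c].any()])
d=np.abs(a.astype(int)-b).sum(2)
for n,(c,r) in dict(cup=(452,293),bulb=(322,331),bowl=(302,267),ring=(281,201)).items(): print(n,d[r-14:r+14,c-14:c+14].mean().round(1))
# block blob: grid of brightness along the lane in bin
for x in range(10,125,10):
    p=proj("top",world(Q,[[x/1000,y/1000,.028] for y in range(-70,71,10)])).round().astype(int);print(x,[int(g[v,u]) for u,v in p])
E
```

```text
[(np.int32(867), [369, 212, 35, 37])] [[386.0, 230.0]]
8.333333333333334 [14.         18.33333333 33.         74.33333333]
[(350, np.float64(264.0)), (360, np.float64(262.5)), (370, np.float64(260.5)), (380, np.float64(258.5)), (390, np.float64(256.5)), (400, np.float64(254.5)), (410, np.float64(252.5))]
[(350, np.float64(264.0)), (360, np.float64(262.5)), (370, np.float64(260.5)), (380, np.float64(258.5)), (390, np.float64(257.0)), (400, np.float64(255.0)), (410, np.float64(253.0)), (420, np.float64(250.5))]
cup 3.7
bulb 22.3
bowl 6.9
ring 3.8
10 [42, 35, 40, 39, 40, 40, 37, 30, 33, 27, 28, 30, 33, 43, 60]
20 [35, 15, 16, 18, 14, 19, 11, 15, 12, 17, 18, 16, 13, 14, 19]
30 [36, 17, 13, 18, 26, 49, 70, 65, 12, 15, 17, 14, 16, 19, 16]
40 [36, 14, 75, 75, 75, 76, 74, 71, 17, 15, 20, 18, 12, 19, 17]
50 [38, 19, 74, 75, 73, 74, 74, 71, 14, 18, 18, 19, 15, 20, 19]
60 [36, 16, 69, 73, 74, 75, 75, 74, 16, 15, 14, 15, 18, 11, 15]
70 [35, 15, 48, 73, 70, 72, 72, 75, 12, 20, 18, 14, 16, 8, 15]
80 [40, 19, 29, 71, 71, 71, 73, 73, 25, 18, 13, 10, 15, 17, 17]
90 [42, 18, 13, 107, 74, 39, 31, 19, 15, 19, 20, 17, 20, 18, 17]
100 [41, 14, 18, 18, 15, 12, 18, 8, 18, 16, 12, 15, 14, 20, 20]
110 [52, 25, 21, 11, 17, 16, 17, 19, 14, 15, 14, 17, 21, 18, 18]
120 [51, 24, 24, 25, 27, 17, 19, 16, 16, 15, 16, 21, 22, 16, 17]
```

```bash
python3 -c "
from cell import bot
print(bot.job_done())"
```

```text
the job is handed in; nothing more can be done
None
```

I handed the job in at about 9.7 s of the 32 s: the last top picture shows the block lying in the bin about 60 mm past the sill, the flap shut, and cup, bowl and rings unmoved. The bulb's patch changed slightly, which I took for shadow because the arm never went near it. The arm hid the drop itself, and no verdict came back.

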